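# Unclip the battery cover and lay it in the tray

## Robot

A 6-joint arm with a two-finger parallel gripper is mounted at the origin on the work surface. World frame = base frame: x ahead of the robot, y to its left, z up, the work surface at z = 0. Lengths are in m, angles in degrees, forces in N, time in s.
With the tool pointing down it reaches from about 0.325 to 0.9 m from the base axis. Payload 3.5 kg.
Tool frame: the origin (TCP) lies between the finger pads; the fingertips stand 17 mm ahead of it and the grasp point (between the pads) lies 2 mm behind it (ctrl.finger_overhang is the distance from the TCP to the fingertips, in m); z points along the fingers, y is the line along which they close (so a half turn about z gives the same grasp; the last joint's range is limited). The gripper opens to 85 mm and grips with 20 to 120 N. Pads are 22 mm wide; open, the fingers measure 114 mm over their backs; the gripper's body (76 mm by 85 mm) begins 54 mm behind the grasp point. The pads swing forward as they close: fully open they stand 13 mm farther back than shut.
Start: joints at [57.273, 15.837, -1.513, 72.651, 0, 84.076], TCP at [0.282, 0.558, 0.248] pointing down, gripper open.
Joint ranges: [-178.77, 178.77], [-48.84, 107.48], [-61.69, 71.31], [-111.58, 123.2], [-90, 87.43], [-180, 180]. Speed limits (degrees/s): [147.25, 147.25, 180, 180, 180, 180].

## Interface

Orientations are given as a 3x3 rotation matrix whose columns are the frame's x, y, z axes.
In Python, from cell import ctrl gives the robot as it stands. The module is installed in compiled form; this text tells all that it offers.
- The arm moves only by the tool play_rows, never from a script. Its argument "increments" is a list of rows, each an object of numbers: "dx", "dy", "dz": the shift along the tool's x, y, z in mm; "twist": the turn about the tool's z in degrees. In form: [{"dx": .., "dy": .., "dz": .., "twist": ..}, ...]. A call has 1 to 12 rows; each row shifts and turns the commanded pose from where the row before left it, along the tool's axes as they then stand; what a row does not reach is not made up. A row lasts 1/10 s, in which the tool goes at most 50 mm and 8.59 degrees, less where a joint would pass 70% of its speed; a pose out of reach is approached as far as the arm can. A call with a gripper value outside its range is refused whole. "claw" is the finger opening in mm, from 0 to 85.4, set as the call begins (left out, the last holds). The fingers move at their own pace and stop on an object; "squeeze" is the grip in N (left out, the last holds). Time passes only in rows, so rows that do not move let the fingers close. It gives the time, the measured TCP pose, the force, the opening and the grip force at its end, in the units of the state.
- ctrl.read_state(): the state, without advancing time (a new reading comes with each control period).
- ctrl.capture(name): name is "scene" or "top"; returns a dict with "img" (420x560x3 uint8, red, green, blue), "fx", "fy", "cx", "cy" (pixels), "R" (3x3) and "t" (3): a world point X has camera coordinates R X + t. Camera axes: x right, y down, z forward; pixel columns grow to the right and rows downward; lengths in m; the calibration is good to about 2 mm. A picture is of the moment at which its call begins. There is no depth.
- ctrl.close_job(): hands the job in; it is judged then, once.
Trained networks look in a picture, given as the dict that the camera call returned (one of the last four; its "shot" number tells which), for a name from the list of things; names that differ only in an ending like _2 or _b are one class to them, and where a whole thing is asked for, a point or a joint stands for the part that bears it (a point fixed in the world has none). Each returns a list of dicts, best first, with "confidence" (0 to 1); they miss things now and then, are a little off and sometimes report something else, mostly with a low value. They report only what shows in the picture. A call takes as long as a camera call.
- ctrl.boxes_of(picture, label): "rect" ([centre column, centre row, width, height] in pixels, round what is visible of it).
- ctrl.silhouettes(picture, label): "mask" (420x560 bool, what is visible of it) and "rect" ([centre column, centre row, width, height] in pixels, round what is visible of it).
The state is a dict: "clock": time; "qpos": joint angles; "dq": joint speeds; "joint_efforts": joint torques, N m; "tool_pos": TCP position; "tool_rot": TCP orientation; "force": force on the tool from outside, world axes, zero at the start; "moment": the same for the moment, N m; "finger_gap": finger opening in m; "finger_force": force on a finger pad.
Only numpy, scipy, OpenCV 4.12 (cv2) and the standard library are available. Lean on these libraries where they do the work, as an engineer would, in place of code of your own. Each camera call takes 0.05 s, during which the arm holds its last target. There are 200 camera calls.

## Task

Open the blue battery box: squeeze the orange snap tab in towards the grey rib until its hook is free, tip the cover up at the tab end, draw its tongue out from under the lip at the other end, and lift it off. Do it gently: do not crush the tab (never more than 20 N on it), do not pry against the box, and do not drop the cover. Lay the cover down flat in the black tray, tab upward, let go of it, and leave the other things on the bench alone.

Things in the scene. Friction and masses are not known exactly. Their poses are not given: they have to be found in the camera images.
- housing: Blue open-topped battery box, 220 x 120 mm, rim 62 mm high, screwed to the bench. Origin: centre of underside; +x runs from the tab end to the lip end. Ledges 50 mm up carry the cover; the tab end's wall has its inner face at x = -78. A steel catch plate at the tab end (middle 41 mm of the width, top flush with the rim) holds the tab's hook down: fingertips must stay above 62 mm.
- housing_lip (a point): Middle of the lip's lower inner edge at the box's +x end (housing x +72, 57 mm above its underside). The 5 mm thick lip overhangs a slot 7 mm high (floor 50 mm up, end wall at x = +80) in which the cover's tongue sits. The slot lets the cover tip about 20 degrees.
- cover: Off-white cover plate, 5 mm thick, 96 mm wide, x -77 to +70 of its frame, 120 to 190 g with rib and tab. Origin on its underside; seated, it is 50 mm above the housing's origin, same axes, 1 to 2 mm of play. Its tongue (4 mm thick, to x = +78) is 6 mm under the lip: tip the tab end up about 10 degrees, draw it about 12 mm (up to 16) towards the tab end (-x), then lift.
- tab: Orange upright snap tab on the cover, 6 mm thick, 30 wide. Frame = cover's when relaxed, shifts along cover +x when pressed in (to the rib). Springy: 4 N to start, 1 N more per mm; over 20 N breaks it. Springs back. Its foot hook (4 mm thick, to cover x -74) bites 2 to 7 mm under the catch, differing by unit, unmeasured; a firm stop is felt 1.2 mm after it frees (15 N always gets there).
- tab_face (a point): Point on the tab's outer face where a finger presses: cover x -66 relaxed, 27 mm above the plate's underside. The tab's top is 36 mm above the underside. Moves with the tab.
- rib_face (a point): Centre of the face, turned away from the tab, of the grey rib on the cover (rib 8 mm thick, cover x -30 to -22, 40 mm wide, top 36 mm above the plate's underside); this point is 27 mm above the underside. Tab face to rib face is 44 mm over the outsides relaxed, 35 to 41 mm pressed: one gripper can squeeze both together from above, closing along the housing's x.
- cover_tongue (a point): Middle of the lower edge of the tongue's end (cover x +78, on the underside): the line through it along y is what the cover tips about.
- tray: Low black open tray, 250 x 165 mm outside (long side along its x), rim 16 mm high, walls and floor 4 mm thick; fixed. Origin at the centre of its underside.
- pack_a: Blue battery pack, 100 x 160 x 40 mm, lower one of a stack of two; bystander. Origin: centre of underside.
- pack_b: Blue battery pack of the same size, on top of the other; bystander.
- cell_a: Green round cell standing upright, 26 mm diameter, 65 mm tall; bystander. Origin: centre of underside.
- cell_b: Second such cell; bystander.
- screwdriver: Screwdriver lying on the bench, 180 mm long; bystander.
- tape: Ring of yellow tape lying flat, 84 mm diameter, 25 mm high; bystander.
- meter: Yellow multimeter lying flat, 150 x 75 x 35 mm; bystander.

How it is judged:
By the outcome, as a careful person would: the job done as asked, in the order asked, and still so for the second after the job is handed in, with the robot touching nothing.
It also fails if it takes over 51 s, if anything falls off the work surface, if the arm or the gripper's body presses on something with over 40 N, if the wrist force passes 120 N, or if a joint passes its speed limit or range.

## Working session

There is one attempt and no reset: what is moved stays moved. The work goes in short steps, Python scripts to look and compute and a tool call to move; the robot and the scene stay as the last step left them, time stands still between calls to the robot, and variables do not carry over. Pictures are saved under pics/ and viewed, at most 11 in all, crops included, and the job is handed in when it is done.

Besides the shell and the picture viewer there is one more tool, called after "Call:" as a command line: name --argument value ..., lists and objects as JSON in quotes. play_rows: Moves the arm, as the interface text tells. Its arguments: {"type":"object","properties":{"increments":{"type":"array"},"claw":{"type":"number"},"squeeze":{"type":"number"}},"required":["increments"]}

```bash
mkdir -p pics; python3 - <<'E'
from cell import ctrl
import cv2,numpy as np,pickle
s=ctrl.read_state();print({k:np.round(s[k],3).tolist() for k in s})
D={}
for n in("scene","top"):
    p=ctrl.capture(n);cv2.imwrite(f"pics/{n}0.png",p["img"][:,:,::-1])
    print(n,p["fx"],p["cx"],p["cy"],np.round(p["R"],3).tolist(),np.round(p["t"],3).tolist())
    D[n]={k:p[k] for k in("fx","fy","cx","cy","R","t","img")}
    for l in("housing","cover","tab","rib_face","tray"):
        r=ctrl.silhouettes(p,l)
        for q in r[:2]:print(n,l,round(q["confidence"],2),np.round(q["rect"],1),q["mask"].sum())
        if r:D[n][l]=r[0]["mask"]
    for l in("tab_face","housing_lip","cover_tongue","rib_face"):
        for q in ctrl.boxes_of(p,l)[:2]:print(n,"box",l,round(q["confidence"],2),np.round(q["rect"],1))
pickle.dump(D,open("d0.pkl","wb"))
E
```

```text
{'clock': 0.0, 'qpos': [57.275, 15.881, -1.598, 72.649, 0.0, 84.077], 'dq': [0.022, -0.046, 0.001, -0.062, 0.087, 0.034], 'joint_efforts': [0.0, -44.551, 29.52, 0.017, -0.0, -0.0], 'tool_pos': [0.281, 0.557, 0.247], 'tool_rot': [[-0.893, 0.451, -0.001], [0.451, 0.893, -0.002], [0.0, -0.002, -1.0]], 'force': [-0.325, -0.123, 0.288], 'moment': [-0.054, 0.056, -0.026], 'finger_force': 0.0, 'finger_gap': 0.085}
scene 533.2666724766962 270.0525408180024 208.88499957828688 [[-0.657, 0.754, 0.005], [0.405, 0.359, -0.841], [-0.635, -0.551, -0.541]] [0.365, -0.136, 1.698]
scene housing 0.93 [320.6 278.4 109.9  87.7] 3868
scene cover 0.69 [322.3 264.8  76.4  47.4] 1721
scene rib_face 0.77 [322.7 262.9  65.   46.1] 1712
scene rib_face 0.31 [215.6 158.1  29.   12.4] 403
scene box tab_face 0.45 [343.9 250.1  17.1  21.3]
scene box housing_lip 0.77 [320.6 278.  111.2  90.7]
scene box housing_lip 0.31 [243.4 255.1  19.1  34.5]
scene box cover_tongue 0.6 [323.1 264.3  73.3  52.8]
scene box cover_tongue 0.23 [216.2 218.2 112.2  62.2]
scene box rib_face 0.76 [322.1 261.4  70.   48.7]
top 434.7658628651043 278.5448069605769 215.5740750867656 [[0.023, -1.0, 0.006], [-0.99, -0.023, -0.137], [0.137, -0.003, -0.991]] [-0.022, 0.541, 1.426]
top housing 0.38 [275.6 221.7   5.6  50.3] 215
top housing 0.15 [130.8 221.8  55.1  35.7] 1654
top cover 0.58 [219.1 196.1  36.1  46.5] 1168
top cover 0.35 [414.2 221.8  25.6  50.2] 1089
top rib_face 0.82 [219.4 197.5  30.1  44.2] 1173
top rib_face 0.74 [133.2 220.6  55.7  36.3] 1617
top tray 0.37 [215.5 217.6  10.    4.6] 44
top box tab_face 0.56 [215.9 215.4   1.1   8.1]
top box housing_lip 0.6 [220.1 199.4  39.8  72.6]
top box cover_tongue 0.79 [219.9 198.1  35.9  44. ]
top box cover_tongue 0.72 [221.  199.1  46.2  76.6]
top box rib_face 0.97 [217.3 196.8  32.8  47.8]
```

```bash
python3 - <<'E'
import cv2
a=cv2.imread("pics/top0.png");b=cv2.imread("pics/scene0.png")
c=cv2.resize(a[150:260,150:300],None,fx=5,fy=5,interpolation=cv2.INTER_CUBIC);cv2.imwrite("pics/topc.png",c)
c=cv2.resize(b[200:340,240:400],None,fx=4,fy=4,interpolation=cv2.INTER_CUBIC);cv2.imwrite("pics/scenec.png",c)
E
```

```text
(no output)
```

View pics/top0.png

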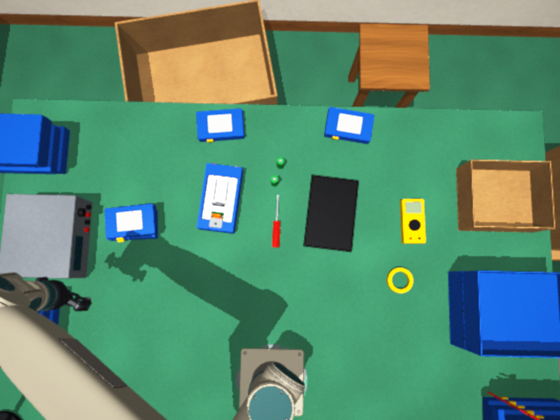

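View pics/topc.png

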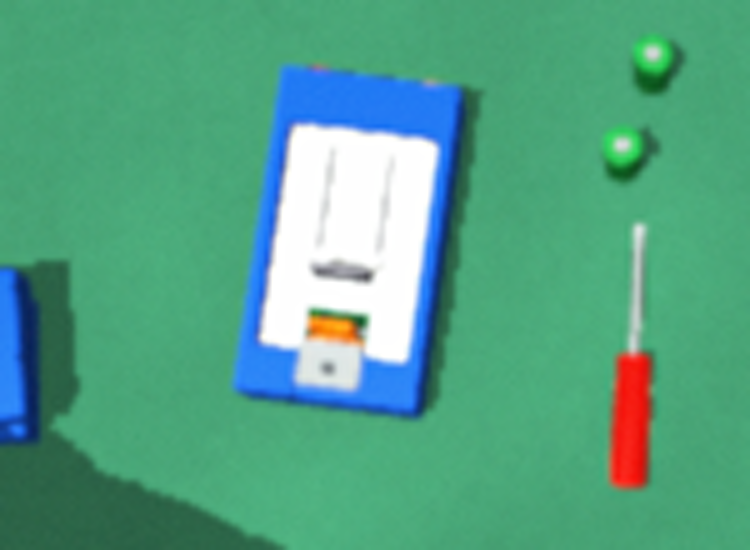

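View pics/scene0.png

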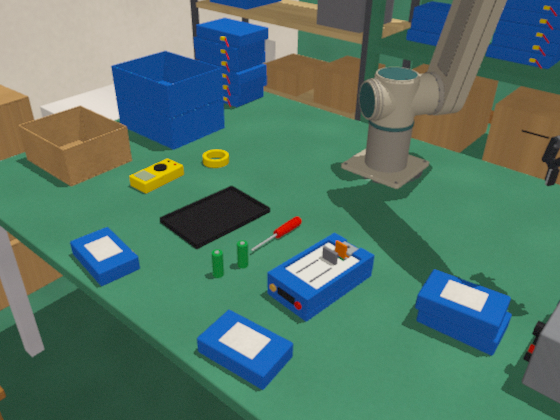

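The box is at pixel (220,199) in the top view. Its tab end (orange tab and steel catch at (217,220)) faces the robot and its lip end points away. The tray is at (331,213). Cells and screwdriver stand between the two, at (275–281,160–245). Next I fit the poses.

```bash
cat > fit.py <<'E'
import numpy as np,cv2,pickle
from scipy.optimize import minimize
def proj(C,X):
    c=np.asarray(X)@C["R"].T+C["t"]; return np.c_[C["fx"]*c[:,0]/c[:,2]+C["cx"],C["fy"]*c[:,1]/c[:,2]+C["cy"]]
def ray(C,uv,z):
    d=C["R"].T@np.array([(uv[0]-C["cx"])/C["fx"],(uv[1]-C["cy"])/C["fy"],1]);o=-C["R"].T@C["t"]
    return o+d*(z-o[2])/d[2]
def place(p,X):
    c,s=np.cos(p[2]),np.sin(p[2]);X=np.asarray(X,float)
    return np.c_[p[0]+c*X[:,0]-s*X[:,1],p[1]+s*X[:,0]+c*X[:,1],X[:,2]]
def box(a,b,h):return [[x,y,z] for x in(-a/2,a/2) for y in(-b/2,b/2) for z in(0,h)]
def cost(p,views,X):
    e=0
    for C,m,K in views:
        h=cv2.convexHull(proj(C,place(p,X)).astype(np.float32))
        r=np.zeros((420*4,560*4),np.uint8)
        cv2.fillPoly(r,[np.round((h+.5)*4*16).astype(np.int32)],1,shift=4)
        r=cv2.resize(r.astype(np.float32),(560,420),interpolation=cv2.INTER_AREA)
        e+=np.abs(r-m).sum()/m.sum()
    return e
def fit(views,X,p0):
    best=None
    for s in(.02,.01,.004):
        sim=np.array([p0]*4);sim[1,0]+=s;sim[2,1]+=s;sim[3,2]+=s*5
        r=minimize(cost,p0,(views,X),method="Nelder-Mead",options=dict(initial_simplex=sim,xatol=1e-4,fatol=1e-4));p0=r.x
    return r.x,r.fun
def blob(img,lo,hi,seed):
    hsv=cv2.cvtColor(img,cv2.COLOR_RGB2HSV);m=cv2.inRange(hsv,lo,hi)
    n,l,st,_=cv2.connectedComponentsWithStats(m)
    y0,x0=max(seed[1]-6,0),max(seed[0]-6,0);w=l[y0:seed[1]+7,x0:seed[0]+7];w=w[w>0]
    k=np.bincount(w).argmax();c,_=cv2.findContours((l==k).astype(np.uint8),0,1)
    o=np.zeros(m.shape,np.uint8);cv2.fillConvexPoly(o,cv2.convexHull(max(c,key=cv2.contourArea)),1);return o.astype(np.float32)
E
python3 - <<'E'
from fit import *
D=pickle.load(open("d0.pkl","rb"));T,S=D["top"],D["scene"]
from cell import ctrl;print(ctrl.finger_overhang)
B=((100,120,60),(125,255,255));K=((0,0,0),(179,255,45))
hm=[(T,blob(T["img"],*B,(238,200)),0),(S,blob(S["img"],*B,(290,290)),0)]
tm=[(T,blob(T["img"],*K,(331,213)),0),(S,blob(S["img"],*K,(216,215)),0)]
for n,v,X,h,uv,y in(("h",hm,box(.22,.12,.062),.06,(220,199),-.1),("t",tm,box(.25,.165,.016),.016,(331,213),-.1)):
    p0=np.r_[ray(T,uv,h)[:2],y]
    for vv in(v,v[:1],v[1:]):
        p,f=fit(vv,X,p0);print(n,np.round(p,4),np.degrees(p[2]).round(2),round(f,4))
# orange tab & rib in top
for C,nm in((T,"top"),(S,"scene")):
    hsv=cv2.cvtColor(C["img"],cv2.COLOR_RGB2HSV);m=cv2.inRange(hsv,(5,150,120),(22,255,255))
    n,l,st,ce=cv2.connectedComponentsWithStats(m)
    for i in range(1,n):
        if 190<ce[i][0]<370 and st[i,4]>8:print(nm,st[i],ce[i].round(1),ray(C,ce[i],.086).round(4))
E
```

```text
0.017
h [ 0.597   0.1886 -0.1008] -5.77 0.0844
h [ 0.5972  0.1904 -0.1024] -5.87 0.0243
h [ 0.5955  0.1854 -0.1045] -5.99 0.0149
t [ 0.5603 -0.191  -0.0958] -5.49 0.0919
t [ 0.5611 -0.1892 -0.1079] -6.18 0.0489
t [ 0.5606 -0.1928 -0.093 ] -5.33 0.0336
top [245   2  10   2  10] [249.5   2.3] [1.2833 0.1087 0.086 ]
top [224   5  12   3  14] [228.8   5.9] [1.2679 0.1804 0.086 ]
top [195   7  28   5  29] [208.4   9. ] [1.2542 0.2509 0.086 ]
top [258   9   3   9  11] [258.8  12.5] [1.2455 0.0751 0.086 ]
top [263  21   3   9  10] [263.7  25.4] [1.1979 0.0568 0.086 ]
top [235  35  13   4  16] [240.8  36.3] [1.1554 0.1348 0.086 ]
top [263  38   4  15  18] [264.8  45. ] [1.1256 0.0511 0.086 ]
top [267  57   2   7   9] [267.6  59.9] [1.0715 0.0402 0.086 ]
top [270  75   3  13  14] [271.2  80.6] [0.9969 0.0258 0.086 ]
top [239 101  13   2  17] [245.7 101.8] [0.9195 0.1099 0.086 ]
top [212 213  10   5  38] [216.1 215.2] [0.5311 0.1934 0.086 ]
scene [335 241  14  18 146] [340.9 249.3] [0.5536 0.2064 0.086 ]
scene [270 284   6   7  26] [272.3 287.2] [0.7503 0.1752 0.086 ]
```

Call:
play_rows --increments '[{"dx": -34,"dy": -17,"dz": 4},{"dx": -34,"dy": -17,"dz": 4},{"dx": -34,"dy": -17,"dz": 4},{"dx": -34,"dy": -17,"dz": 4},{"dx": -34,"dy": -17,"dz": 4},{"dx": -34,"dy": -17,"dz": 4},{"dx": -34,"dy": -17,"dz": 4},{"dx": -34,"dy": -17,"dz": 4},{"dx": -34,"dy": -17,"dz": 4},{"dx": -34,"dy": -17,"dz": 4},{"dx": -34,"dy": -17,"dz": 4},{"dx": -34,"dy": -17,"dz": 4}]' --claw 60 --squeeze 20

```text
schema error: expected keys dx, dy, dz, twist
```

Call:
play_rows --increments '[{"twist": 5.76},{"twist": 5.76},{"twist": 5.76},{"twist": 5.76},{"twist": 5.76},{"twist": 5.76},{"twist": 5.76},{"twist": 5.76},{"twist": 5.76},{"twist": 5.76},{"twist": 5.76},{"twist": 5.76}]'

```text
schema error: expected keys dx, dy, dz, twist
```

Call:
play_rows --increments '[{"dx": -34,"dy": -17,"dz": 4,"twist": 0},{"dx": -34,"dy": -17,"dz": 4,"twist": 0},{"dx": -34,"dy": -17,"dz": 4,"twist": 0},{"dx": -34,"dy": -17,"dz": 4,"twist": 0},{"dx": -34,"dy": -17,"dz": 4,"twist": 0},{"dx": -34,"dy": -17,"dz": 4,"twist": 0},{"dx": -34,"dy": -17,"dz": 4,"twist": 0},{"dx": -34,"dy": -17,"dz": 4,"twist": 0},{"dx": -34,"dy": -17,"dz": 4,"twist": 0},{"dx": -34,"dy": -17,"dz": 4,"twist": 0},{"dx": -34,"dy": -17,"dz": 4,"twist": 0},{"dx": -34,"dy": -17,"dz": 4,"twist": 0}]' --claw 60 --squeeze 20

```text
clock: 2.2
tool_pos: [0.5549, 0.1904, 0.2003]
tool_rot: [[-0.893, 0.451, 0.0], [0.451, 0.893, 0.0], [-0.0, 0.0, -1.0]]
force: [-0.0, 0.2, -0.0]
finger_gap: 0.06
finger_force: 0.0
```

Call:
play_rows --increments '[{"dx": 0,"dy": 0,"dz": 0,"twist": 5.76},{"dx": 0,"dy": 0,"dz": 0,"twist": 5.76},{"dx": 0,"dy": 0,"dz": 0,"twist": 5.76},{"dx": 0,"dy": 0,"dz": 0,"twist": 5.76},{"dx": 0,"dy": 0,"dz": 0,"twist": 5.76},{"dx": 0,"dy": 0,"dz": 0,"twist": 5.76},{"dx": 0,"dy": 0,"dz": 0,"twist": 5.76},{"dx": 0,"dy": 0,"dz": 0,"twist": 5.76},{"dx": 0,"dy": 0,"dz": 0,"twist": 5.76},{"dx": 0,"dy": 0,"dz": 0,"twist": 5.76},{"dx": 0,"dy": 0,"dz": 0,"twist": 5.76},{"dx": 0,"dy": 0,"dz": 0,"twist": 5.76}]'

```text
clock: 3.4
tool_pos: [0.554, 0.1918, 0.2004]
tool_rot: [[0.107, 0.994, 0.0], [0.994, -0.107, 0.0], [0.0, 0.0, -1.0]]
force: [-0.4, -0.4, 0.6]
finger_gap: 0.0595
finger_force: 0.0
```

Call:
play_rows --increments '[{"dx": 0,"dy": 0,"dz": 22,"twist": 0},{"dx": 0,"dy": 0,"dz": 22,"twist": 0},{"dx": 0,"dy": 0,"dz": 22,"twist": 0},{"dx": 0,"dy": 0,"dz": 19,"twist": 0},{"dx": 0,"dy": 0,"dz": 0,"twist": 0},{"dx": 0,"dy": 0,"dz": 0,"twist": 0}]'

```text
clock: 4.0
tool_pos: [0.5539, 0.1918, 0.1154]
tool_rot: [[0.103, 0.995, -0.001], [0.995, -0.103, -0.0], [-0.0, -0.001, -1.0]]
force: [-0.0, -0.5, -0.5]
finger_gap: 0.0602
finger_force: 0.0
```

```bash
python3 - <<'E'
from cell import ctrl
from fit import *
p=ctrl.capture("scene");print(ctrl.read_state()["tool_pos"],ctrl.finger_overhang)
im=p["img"][:,:,::-1].copy()
cv2.imwrite("pics/scene1.png",cv2.resize(im[195:320,255:405],None,fx=5,fy=4.8,interpolation=cv2.INTER_CUBIC))
h=[.597,.188,np.radians(-5.9)]
print(proj(p,place(h,[[x,y,.086] for x in(-.066,-.06,-.03,-.022) for y in(-.015,.015)])).round(1))
E
```

```text
[0.55472801 0.19193282 0.11625224] 0.017
[[337.2 239.9]
 [347.4 245.7]
 [335.5 240.9]
 [345.6 246.8]
 [326.6 246.3]
 [336.8 252.3]
 [324.2 247.7]
 [334.4 253.8]]
```

View pics/scene1.png

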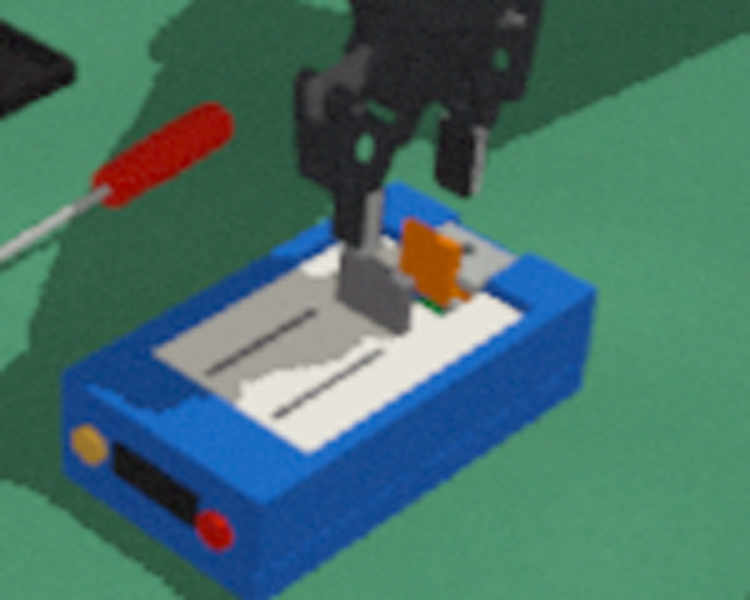

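The crop shows the two fingers straddling the tab and rib (tab top (336,240)–(347,246), predicted within 1–2 px). I check the actual fingertip height from the pixels.

```bash
python3 - <<'E'
from fit import *
S=pickle.load(open("d0.pkl","rb"))["scene"]
t=[.554,.1918,np.radians(-6)]
for z in(.095,.0985,.102,.106):
    a=proj(S,place(t,[[x,y,z] for x in(-.03,.03) for y in(-.011,.011)]))
    print(z,((a-[255,195])*[5,4.8]).round(0).tolist())
E
```

```text
0.095 [[429.0, 197.0], [466.0, 217.0], [340.0, 249.0], [377.0, 270.0]]
0.0985 [[429.0, 191.0], [467.0, 211.0], [340.0, 242.0], [377.0, 264.0]]
0.102 [[430.0, 185.0], [467.0, 205.0], [340.0, 236.0], [378.0, 258.0]]
0.106 [[431.0, 178.0], [468.0, 198.0], [341.0, 229.0], [379.0, 251.0]]
```

Call:
play_rows --increments '[{"dx": 0,"dy": -1,"dz": 10,"twist": 0},{"dx": 0,"dy": 0,"dz": 10,"twist": 0},{"dx": 0,"dy": 0,"dz": 8,"twist": 0},{"dx": 0,"dy": 0,"dz": 6,"twist": 0},{"dx": 0,"dy": 0,"dz": 0,"twist": 0},{"dx": 0,"dy": 0,"dz": 0,"twist": 0}]'

```text
clock: 4.65
tool_pos: [0.5529, 0.1919, 0.081]
tool_rot: [[0.103, 0.995, -0.001], [0.995, -0.103, -0.0], [-0.0, -0.001, -1.0]]
force: [0.4, -0.6, -0.1]
finger_gap: 0.06
finger_force: 0.0
```

Call:
play_rows --increments '[{"dx": 0,"dy": 0,"dz": 0,"twist": 0},{"dx": 0,"dy": 0,"dz": 0,"twist": 0},{"dx": 0,"dy": 0,"dz": 0,"twist": 0}]' --claw 47

```text
clock: 4.95
tool_pos: [0.5533, 0.192, 0.0817]
tool_rot: [[0.103, 0.995, 0.001], [0.995, -0.103, 0.0], [0.0, 0.001, -1.0]]
force: [1.1, 0.1, 0.5]
finger_gap: 0.0473
finger_force: 0.0
```

Call:
play_rows --increments '[{"dx": 0,"dy": 0,"dz": 0,"twist": 0},{"dx": 0,"dy": 0,"dz": 0,"twist": 0},{"dx": 0,"dy": 0,"dz": 0,"twist": 0}]' --claw 44.5

```text
clock: 5.25
tool_pos: [0.5531, 0.1919, 0.0814]
tool_rot: [[0.103, 0.995, 0.0], [0.995, -0.103, 0.0], [0.0, 0.0, -1.0]]
force: [0.0, -0.2, -0.7]
finger_gap: 0.0442
finger_force: 0.0
```

Call:
play_rows --increments '[{"dx": 0,"dy": 0,"dz": 0,"twist": 0},{"dx": 0,"dy": 0,"dz": 0,"twist": 0},{"dx": 0,"dy": 0,"dz": 0,"twist": 0}]' --claw 43

```text
clock: 5.55
tool_pos: [0.5535, 0.1919, 0.0815]
tool_rot: [[0.103, 0.995, 0.001], [0.995, -0.103, 0.0], [0.0, 0.001, -1.0]]
force: [2.0, -1.2, 0.3]
finger_gap: 0.0434
finger_force: 5.5
```

Call:
play_rows --increments '[{"dx": 0,"dy": 0,"dz": 0,"twist": 0},{"dx": 0,"dy": 0,"dz": 0,"twist": 0},{"dx": 0,"dy": 0,"dz": 0,"twist": 0}]' --claw 41.5

```text
clock: 5.85
tool_pos: [0.5537, 0.1919, 0.0818]
tool_rot: [[0.103, 0.995, 0.001], [0.995, -0.103, 0.0], [0.0, 0.001, -1.0]]
force: [2.5, -0.8, 2.2]
finger_gap: 0.0418
finger_force: 7.4
```

Call:
play_rows --increments '[{"dx": 0,"dy": 0,"dz": 0,"twist": 0},{"dx": 0,"dy": 0,"dz": 0,"twist": 0},{"dx": 0,"dy": 0,"dz": 0,"twist": 0}]' --claw 40.8

```text
clock: 6.15
tool_pos: [0.5538, 0.1919, 0.0818]
tool_rot: [[0.103, 0.995, 0.002], [0.995, -0.103, 0.0], [0.0, 0.002, -1.0]]
force: [3.3, -0.5, 3.9]
finger_gap: 0.0409
finger_force: 8.5
```

Call:
play_rows --increments '[{"dx": 0,"dy": 0,"dz": 0,"twist": 0},{"dx": 0,"dy": 0,"dz": 0,"twist": 0},{"dx": 0,"dy": 0,"dz": 0,"twist": 0}]' --claw 40.1

```text
clock: 6.45
tool_pos: [0.554, 0.192, 0.0819]
tool_rot: [[0.103, 0.995, 0.002], [0.995, -0.103, 0.0], [0.0, 0.002, -1.0]]
force: [4.5, -0.7, 4.9]
finger_gap: 0.0404
finger_force: 9.7
```

Call:
play_rows --increments '[{"dx": 0,"dy": 1,"dz": -0.5,"twist": 0},{"dx": 0,"dy": 0,"dz": 0,"twist": 0},{"dx": 0,"dy": 0,"dz": 0,"twist": 0}]' --claw 39.4

```text
clock: 6.75
tool_pos: [0.5542, 0.1919, 0.082]
tool_rot: [[0.103, 0.995, 0.0], [0.995, -0.103, 0.0], [0.0, 0.0, -1.0]]
force: [4.5, 0.3, 3.9]
finger_gap: 0.0397
finger_force: 9.9
```

Call:
play_rows --increments '[{"dx": 0,"dy": 0,"dz": 0,"twist": 0},{"dx": 0,"dy": 0,"dz": 0,"twist": 0},{"dx": 0,"dy": 0,"dz": 0,"twist": 0}]' --claw 38.7

```text
clock: 7.05
tool_pos: [0.5545, 0.1919, 0.0821]
tool_rot: [[0.103, 0.995, 0.001], [0.995, -0.103, 0.0], [0.0, 0.001, -1.0]]
force: [4.0, -0.5, 4.5]
finger_gap: 0.0395
finger_force: 10.9
```

Call:
play_rows --increments '[{"dx": 0,"dy": 0.5,"dz": -0.5,"twist": 0},{"dx": 0,"dy": 0,"dz": 0,"twist": 0},{"dx": 0,"dy": 0,"dz": 0,"twist": 0}]' --claw 38.2

```text
clock: 7.35
tool_pos: [0.5546, 0.1919, 0.0822]
tool_rot: [[0.103, 0.995, 0.0], [0.995, -0.103, 0.0], [0.0, 0.0, -1.0]]
force: [4.0, 0.5, 2.9]
finger_gap: 0.0387
finger_force: 13.9
```

Call:
play_rows --increments '[{"dx": 0,"dy": 0.5,"dz": -0.5,"twist": 0},{"dx": 0,"dy": 0,"dz": 0,"twist": 0},{"dx": 0,"dy": 0,"dz": 0,"twist": 0}]' --claw 37.8

```text
clock: 7.65
tool_pos: [0.5547, 0.1919, 0.0823]
tool_rot: [[0.103, 0.995, -0.001], [0.995, -0.103, 0.001], [0.0, -0.001, -1.0]]
force: [4.3, 0.8, 0.7]
finger_gap: 0.0382
finger_force: 20.3
```

Call:
play_rows --increments '[{"dx": 0,"dy": 0,"dz": 0,"twist": 0},{"dx": 0,"dy": 0,"dz": 0,"twist": 0}]' --claw 38.4

```text
clock: 7.85
tool_pos: [0.5546, 0.1919, 0.0822]
tool_rot: [[0.103, 0.995, -0.001], [0.995, -0.103, 0.001], [0.0, -0.001, -1.0]]
force: [4.0, 2.9, -0.0]
finger_gap: 0.0386
finger_force: 13.7
```

```bash
python3 - <<'E'
from cell import ctrl
import numpy as np,cv2
for i in range(5):
    p=ctrl.capture("scene");s=ctrl.read_state();print(s["finger_gap"].round(4) if hasattr(s["finger_gap"],'round') else s["finger_gap"],s["finger_force"],np.round(s["force"],1))
cv2.imwrite("pics/scene2.png",cv2.resize(p["img"][195:320,255:405,::-1],None,fx=5,fy=4.8,interpolation=cv2.INTER_CUBIC))
E
```

```text
0.03852783703128806 13.734069764614105 [ 3.6  1.3 -0.5]
0.038224269188695086 13.7343330681324 [5.  0.8 0.2]
0.0382033615468158 13.735368847846985 [5.1 0.8 0.5]
0.03865027939927089 13.734860122203827 [ 5.2  0.9 -0.1]
0.03868209521985096 13.734377324581146 [ 5.   0.9 -0.3]
```

View pics/scene2.png

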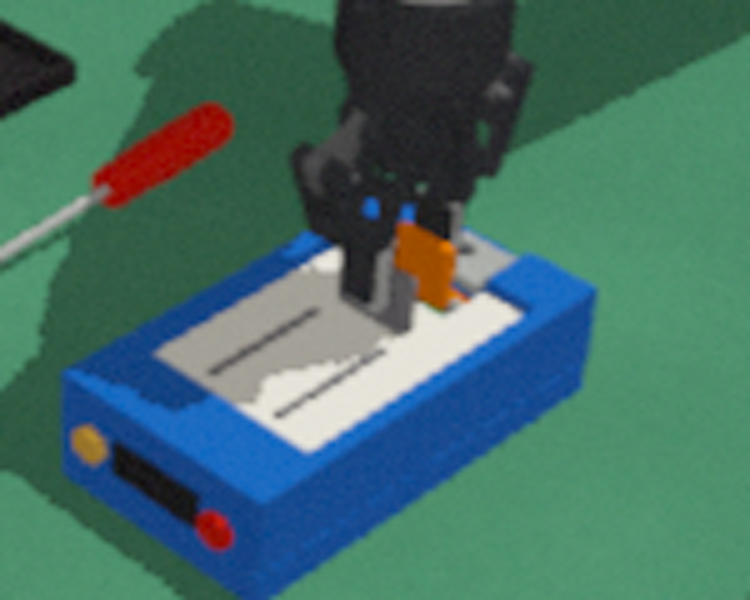

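The tab is in: hard stop at about 38.5 mm opening, 13.7 N. The picture shows tab, rib and fingers closed together. Now I tip the cover in small steps and watch the force.

Call:
play_rows --increments '[{"dx": 0,"dy": 0.2,"dz": -1,"twist": 0},{"dx": 0,"dy": 0.3,"dz": -1,"twist": 0},{"dx": 0,"dy": 0,"dz": 0,"twist": 0}]' --claw 38.5

```text
clock: 8.4
tool_pos: [0.5545, 0.1917, 0.0832]
tool_rot: [[0.103, 0.995, -0.002], [0.995, -0.103, 0.0], [-0.0, -0.002, -1.0]]
force: [4.7, 0.6, -3.6]
finger_gap: 0.0386
finger_force: 11.9
```

Call:
play_rows --increments '[{"dx": 0,"dy": 0.2,"dz": -1,"twist": 0},{"dx": 0,"dy": 0.3,"dz": -1,"twist": 0},{"dx": 0,"dy": 0,"dz": 0,"twist": 0}]'

```text
clock: 8.7
tool_pos: [0.5545, 0.1916, 0.0849]
tool_rot: [[0.103, 0.995, -0.003], [0.995, -0.103, 0.0], [-0.0, -0.003, -1.0]]
force: [5.1, 1.1, -4.2]
finger_gap: 0.0384
finger_force: 11.5
```

Call:
play_rows --increments '[{"dx": 0,"dy": 0.3,"dz": -1,"twist": 0},{"dx": 0,"dy": 0.3,"dz": -1,"twist": 0},{"dx": 0,"dy": 0.3,"dz": -1,"twist": 0},{"dx": 0,"dy": 0,"dz": 0,"twist": 0},{"dx": 0,"dy": 0,"dz": 0,"twist": 0}]'

```text
clock: 9.2
tool_pos: [0.5547, 0.1915, 0.0864]
tool_rot: [[0.103, 0.995, -0.005], [0.995, -0.103, 0.0], [-0.0, -0.005, -1.0]]
force: [7.9, 2.4, -11.7]
finger_gap: 0.0389
finger_force: 12.9
```

```bash
python3 - <<'E'
from cell import ctrl
import numpy as np,cv2
p=ctrl.capture("scene");s=ctrl.read_state();print(s["finger_gap"],s["finger_force"],np.round(s["force"],1),np.round(s["moment"],2))
cv2.imwrite("pics/scene3.png",cv2.resize(p["img"][195:320,255:405,::-1],None,fx=5,fy=4.8,interpolation=cv2.INTER_CUBIC))
E
```

```text
0.03851332060022164 12.923566102981567 [  7.9   3.5 -11.3] [ 0.5  -1.27  0.04]
```

View pics/scene3.png

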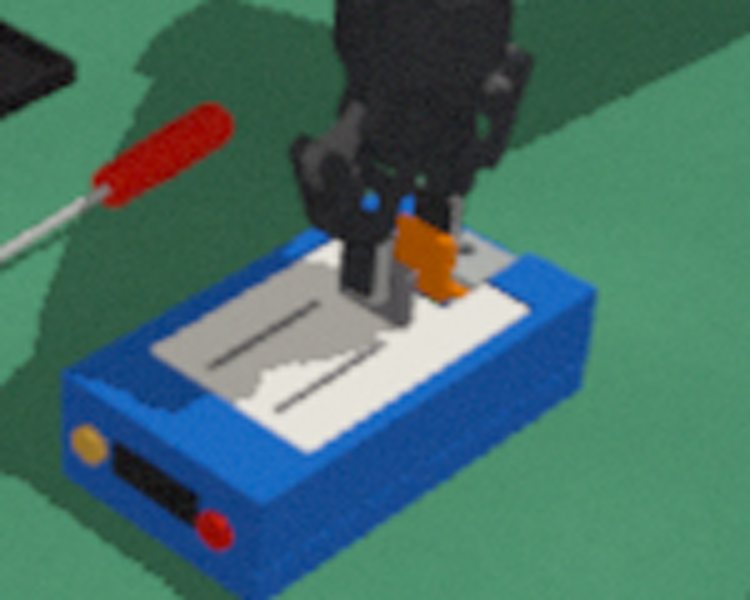

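The cover has risen about 3–4 mm, but the cover pushes the tool +x with 8 N and the lift force is 12 N. I try following it towards +x.

Call:
play_rows --increments '[{"dx": 0,"dy": 1,"dz": 0,"twist": 0},{"dx": 0,"dy": 1,"dz": 0,"twist": 0},{"dx": 0,"dy": 0,"dz": 0,"twist": 0},{"dx": 0,"dy": 0,"dz": 0,"twist": 0}]'

```text
clock: 9.65
tool_pos: [0.5556, 0.1907, 0.0881]
tool_rot: [[0.103, 0.995, -0.007], [0.995, -0.103, -0.001], [-0.002, -0.007, -1.0]]
force: [-0.5, 0.9, -3.8]
finger_gap: 0.0386
finger_force: 8.7
```

Call:
play_rows --increments '[{"dx": 0,"dy": 0.5,"dz": -1,"twist": 0},{"dx": 0,"dy": 0.5,"dz": -1,"twist": 0},{"dx": 0,"dy": 0.5,"dz": -1,"twist": 0},{"dx": 0,"dy": 0,"dz": 0,"twist": 0}]'

```text
clock: 10.05
tool_pos: [0.5595, 0.1907, 0.0929]
tool_rot: [[0.103, 0.995, -0.002], [0.995, -0.103, -0.001], [-0.001, -0.002, -1.0]]
force: [-3.6, -0.5, -3.8]
finger_gap: 0.0385
finger_force: 8.2
```

Call:
play_rows --increments '[{"dx": 0,"dy": 0,"dz": -1,"twist": 0},{"dx": 0,"dy": 0,"dz": -1,"twist": 0},{"dx": 0,"dy": 0,"dz": -1,"twist": 0},{"dx": 0,"dy": 0,"dz": 0,"twist": 0}]'

```text
clock: 10.45
tool_pos: [0.5604, 0.191, 0.096]
tool_rot: [[0.103, 0.995, 0.0], [0.995, -0.103, -0.0], [-0.0, 0.0, -1.0]]
force: [-3.0, -0.7, -2.8]
finger_gap: 0.0386
finger_force: 8.8
```

```bash
python3 - <<'E'
from cell import ctrl
import numpy as np,cv2
p=ctrl.capture("scene");s=ctrl.read_state();print(s["finger_gap"],s["finger_force"],np.round(s["force"],1),np.round(s["moment"],2))
cv2.imwrite("pics/scene4.png",cv2.resize(p["img"][195:320,255:405,::-1],None,fx=5,fy=4.8,interpolation=cv2.INTER_CUBIC))
E
```

```text
0.03858666934927027 8.770133731886744 [-3.2 -0.8 -3. ] [-0.18  0.9  -0.05]
```

View pics/scene4.png

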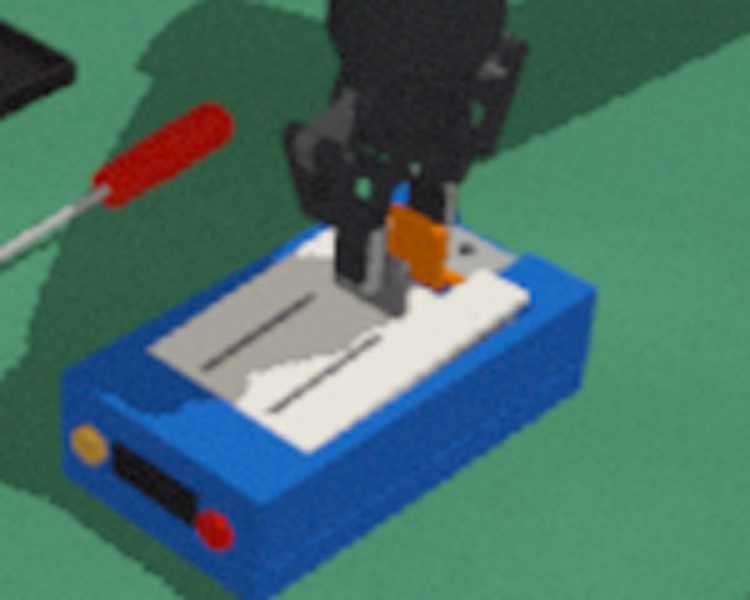

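The tab end is now clear of the rim, tipped about 7 degrees, with the hook free. I continue to about 10 degrees.

Call:
play_rows --increments '[{"dx": 0,"dy": 0,"dz": -1.2,"twist": 0},{"dx": 0,"dy": 0,"dz": -1.2,"twist": 0},{"dx": 0,"dy": 0,"dz": -1.2,"twist": 0},{"dx": 0,"dy": 0.3,"dz": -1.2,"twist": 0},{"dx": 0,"dy": 0.3,"dz": -1.2,"twist": 0},{"dx": 0,"dy": 0,"dz": 0,"twist": 0}]'

```text
clock: 11.1
tool_pos: [0.562, 0.1912, 0.1023]
tool_rot: [[0.103, 0.995, 0.002], [0.995, -0.103, 0.0], [0.001, 0.002, -1.0]]
force: [1.3, -0.2, -4.6]
finger_gap: 0.0387
finger_force: 11.4
```

Call:
play_rows --increments '[{"dx": 0,"dy": -1,"dz": 0,"twist": 0},{"dx": 0,"dy": -1,"dz": 0,"twist": 0},{"dx": 0,"dy": -1,"dz": 0,"twist": 0},{"dx": 0,"dy": -1,"dz": 0,"twist": 0},{"dx": 0,"dy": 0,"dz": 0,"twist": 0}]'

```text
clock: 11.6
tool_pos: [0.5568, 0.1916, 0.102]
tool_rot: [[0.103, 0.995, 0.0], [0.995, -0.103, 0.0], [0.0, 0.0, -1.0]]
force: [-0.9, 0.9, -2.1]
finger_gap: 0.0384
finger_force: 10.8
```

Call:
play_rows --increments '[{"dx": 0,"dy": -1.5,"dz": 0,"twist": 0},{"dx": 0,"dy": -1.5,"dz": 0,"twist": 0},{"dx": 0,"dy": -1.5,"dz": 0,"twist": 0},{"dx": 0,"dy": -1.5,"dz": 0,"twist": 0},{"dx": 0,"dy": -1.5,"dz": 0,"twist": 0},{"dx": 0,"dy": -1.5,"dz": 0,"twist": 0},{"dx": 0,"dy": 0,"dz": 0,"twist": 0},{"dx": 0,"dy": 0,"dz": 0,"twist": 0}]'

```text
clock: 12.4
tool_pos: [0.548, 0.1924, 0.1018]
tool_rot: [[0.103, 0.995, 0.0], [0.995, -0.103, 0.0], [0.0, 0.0, -1.0]]
force: [-0.2, -0.5, -1.5]
finger_gap: 0.0383
finger_force: 10.8
```

```bash
python3 - <<'E'
from cell import ctrl
import numpy as np,cv2
p=ctrl.capture("scene");s=ctrl.read_state();print(s["finger_gap"],s["finger_force"],np.round(s["force"],1),np.round(s["moment"],2))
cv2.imwrite("pics/scene5.png",cv2.resize(p["img"][195:320,255:405,::-1],None,fx=5,fy=4.8,interpolation=cv2.INTER_CUBIC))
E
```

```text
0.03839458583150061 10.797967034450267 [ 1.1 -1.1 -1.5] [ 0.    0.07 -0.03]
```

View pics/scene5.png

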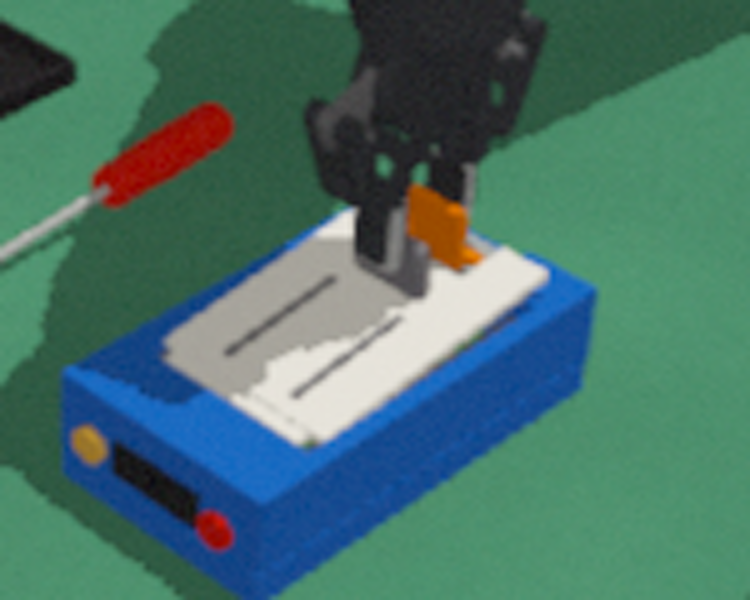

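The tongue is out: its stepped end shows at (300,435) in the crop, and only the cover's 1.5 N weight is on the tool. I lift straight up.

Call:
play_rows --increments '[{"dx": 0,"dy": 0,"dz": -1,"twist": 0},{"dx": 0,"dy": 0,"dz": -2,"twist": 0},{"dx": 0,"dy": 0,"dz": -3,"twist": 0},{"dx": 0,"dy": 0,"dz": -4,"twist": 0},{"dx": 0,"dy": 0,"dz": -5,"twist": 0},{"dx": 0,"dy": 0,"dz": -5,"twist": 0}]'

```text
clock: 13.05
tool_pos: [0.5482, 0.1924, 0.1224]
tool_rot: [[0.103, 0.995, 0.0], [0.995, -0.103, 0.0], [0.0, 0.0, -1.0]]
force: [0.2, 0.2, -1.5]
finger_gap: 0.0384
finger_force: 10.8
```

Call:
play_rows --increments '[{"dx": 0,"dy": 0,"dz": -6,"twist": 0},{"dx": 0,"dy": 0,"dz": -8,"twist": 0},{"dx": 0,"dy": 0,"dz": -8,"twist": 0},{"dx": 0,"dy": 0,"dz": -8,"twist": 0},{"dx": 0,"dy": 0,"dz": -8,"twist": 0},{"dx": 0,"dy": 0,"dz": -8,"twist": 0},{"dx": 0,"dy": 0,"dz": -8,"twist": 0},{"dx": 0,"dy": 0,"dz": -8,"twist": 0},{"dx": 0,"dy": 0,"dz": -6,"twist": 0},{"dx": 0,"dy": 0,"dz": -3,"twist": 0}]'

```text
clock: 14.05
tool_pos: [0.5485, 0.1925, 0.1937]
tool_rot: [[0.103, 0.995, 0.001], [0.995, -0.103, 0.0], [0.0, 0.001, -1.0]]
force: [-0.0, 0.9, -1.8]
finger_gap: 0.0389
finger_force: 10.8
```

```bash
python3 - <<'E'
from cell import ctrl
import numpy as np,cv2
p=ctrl.capture("scene");s=ctrl.read_state();print(s["finger_gap"],s["finger_force"],np.round(s["force"],1),s["tool_pos"])
cv2.imwrite("pics/scene6.png",cv2.resize(p["img"][130:330,160:400,::-1],None,fx=3,fy=3,interpolation=cv2.INTER_CUBIC))
E
```

```text
0.03866450859679519 10.790573592530563 [ 0.2 -0.  -0.7] [0.54855985 0.19252184 0.19391887]
```

View pics/scene6.png

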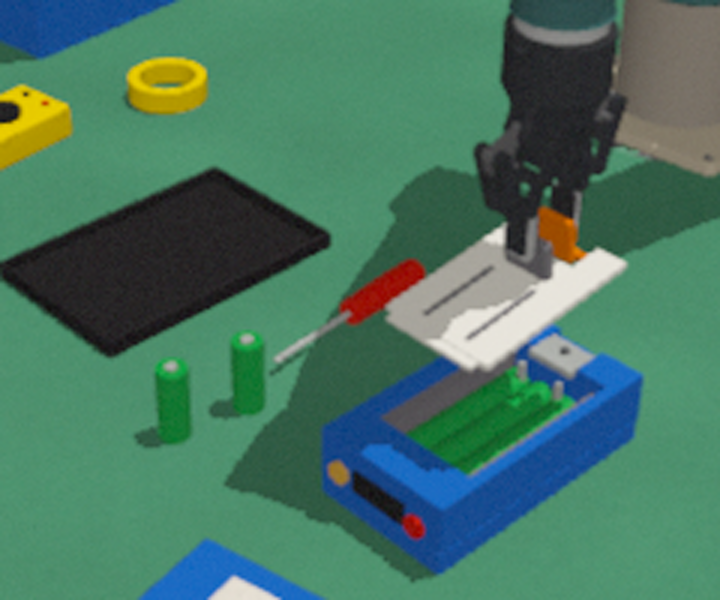

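The cover hangs in the grip, tipped about 10 degrees, and the box stands open below it. I carry it over to the tray.

Call:
play_rows --increments '[{"dx": -4,"dy": 0,"dz": 0,"twist": 0},{"dx": -9,"dy": 0,"dz": 0,"twist": 0},{"dx": -14,"dy": 0,"dz": 0,"twist": 0},{"dx": -19,"dy": 0,"dz": 0,"twist": 0},{"dx": -19,"dy": 1,"dz": 0,"twist": 0},{"dx": -19,"dy": 1,"dz": 0,"twist": 0},{"dx": -19,"dy": 1,"dz": 0,"twist": 0},{"dx": -19,"dy": 1,"dz": 0,"twist": 0},{"dx": -19,"dy": 0,"dz": 0,"twist": 0},{"dx": -19,"dy": 0,"dz": 0,"twist": 0},{"dx": -19,"dy": 0,"dz": 0,"twist": 0},{"dx": -19,"dy": 0,"dz": 0,"twist": 0}]'

```text
clock: 15.3
tool_pos: [0.5306, -0.0068, 0.1924]
tool_rot: [[0.104, 0.995, -0.001], [0.995, -0.104, -0.0], [-0.0, -0.001, -1.0]]
force: [0.1, -0.2, -2.2]
finger_gap: 0.0384
finger_force: 10.8
```

Call:
play_rows --increments '[{"dx": -19,"dy": 0,"dz": 0,"twist": 0},{"dx": -19,"dy": 1,"dz": 0,"twist": 0},{"dx": -19,"dy": 1,"dz": 0,"twist": 0},{"dx": -19,"dy": 1,"dz": 0,"twist": 0},{"dx": -19,"dy": 1,"dz": 0,"twist": 0},{"dx": -19,"dy": 0,"dz": 0,"twist": 0},{"dx": -19,"dy": 0,"dz": 0,"twist": 0},{"dx": -19,"dy": 0,"dz": 0,"twist": 0},{"dx": -14,"dy": 0,"dz": 0,"twist": 0},{"dx": -10,"dy": 0,"dz": 0,"twist": 0},{"dx": -6,"dy": 0,"dz": 0,"twist": 0},{"dx": 0,"dy": 0,"dz": 0,"twist": 0}]'

```text
clock: 16.5
tool_pos: [0.5166, -0.187, 0.1928]
tool_rot: [[0.104, 0.995, -0.0], [0.995, -0.104, 0.0], [0.0, -0.0, -1.0]]
force: [-0.8, 0.9, -2.8]
finger_gap: 0.0389
finger_force: 10.8
```

Call:
play_rows --increments '[{"dx": 0,"dy": 0,"dz": 6,"twist": 0},{"dx": 0,"dy": 0,"dz": 12,"twist": 0},{"dx": 0,"dy": 0,"dz": 15,"twist": 0},{"dx": 0,"dy": 0,"dz": 15,"twist": 0},{"dx": 0,"dy": 0,"dz": 15,"twist": 0},{"dx": 0,"dy": 0,"dz": 15,"twist": 0},{"dx": 0,"dy": 0,"dz": 15,"twist": 0},{"dx": 0,"dy": 0,"dz": 13,"twist": 0},{"dx": 0,"dy": 0,"dz": 10,"twist": 0},{"dx": 0,"dy": 0,"dz": 7,"twist": 0},{"dx": 0,"dy": 0,"dz": 4,"twist": 0},{"dx": 0,"dy": 0,"dz": 0,"twist": 0}]'

```text
clock: 17.7
tool_pos: [0.5166, -0.1863, 0.0654]
tool_rot: [[0.103, 0.995, -0.001], [0.995, -0.103, 0.0], [0.0, -0.001, -1.0]]
force: [-0.2, 0.4, -1.8]
finger_gap: 0.0386
finger_force: 10.8
```

```bash
python3 - <<'E'
from cell import ctrl
import numpy as np,cv2
p=ctrl.capture("scene");q=ctrl.capture("top");s=ctrl.read_state();print(s["finger_gap"],s["finger_force"],np.round(s["force"],1),s["tool_pos"])
a=cv2.resize(p["img"][130:270,140:300,::-1],(640,560),interpolation=cv2.INTER_CUBIC)
cv2.imwrite("pics/scene7.png",a)
E
```

```text
0.03878556921526707 10.800683511479292 [ 0.3 -0.7 -1.5] [ 0.51722729 -0.18662443  0.06625082]
```

View pics/scene7.png

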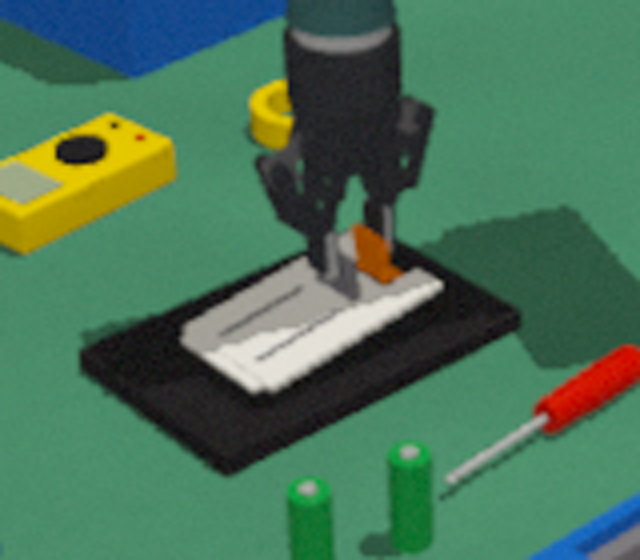

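The cover hangs inside the tray outline with its lip end just above the floor. I lower it slowly so it settles flat.

Call:
play_rows --increments '[{"dx": 0,"dy": 0,"dz": 2,"twist": 0},{"dx": 0,"dy": 0,"dz": 2,"twist": 0},{"dx": 0,"dy": 0,"dz": 2,"twist": 0},{"dx": 0,"dy": 0,"dz": 1.5,"twist": 0},{"dx": 0,"dy": -0.3,"dz": 1.5,"twist": 0},{"dx": 0,"dy": -0.3,"dz": 1.5,"twist": 0},{"dx": 0,"dy": 0,"dz": 0,"twist": 0}]'

```text
clock: 18.5
tool_pos: [0.5159, -0.1862, 0.055]
tool_rot: [[0.103, 0.995, -0.001], [0.995, -0.103, 0.0], [0.0, -0.001, -1.0]]
force: [-1.9, 0.3, -1.3]
finger_gap: 0.0388
finger_force: 10.8
```

Call:
play_rows --increments '[{"dx": 0,"dy": -0.4,"dz": 1.5,"twist": 0},{"dx": 0,"dy": -0.4,"dz": 1.5,"twist": 0},{"dx": 0,"dy": -0.4,"dz": 1.5,"twist": 0},{"dx": 0,"dy": 0,"dz": 0,"twist": 0}]'

```text
clock: 18.9
tool_pos: [0.5149, -0.1862, 0.0508]
tool_rot: [[0.103, 0.995, -0.0], [0.995, -0.103, -0.0], [-0.0, -0.0, -1.0]]
force: [-0.8, -0.8, 0.6]
finger_gap: 0.0385
finger_force: 10.1
```

Contact has started (force now upward), and the cover is rotating in the grip.

Call:
play_rows --increments '[{"dx": 0,"dy": -0.4,"dz": 1.5,"twist": 0},{"dx": 0,"dy": -0.4,"dz": 1.5,"twist": 0},{"dx": 0,"dy": -0.4,"dz": 1.5,"twist": 0},{"dx": 0,"dy": 0,"dz": 0,"twist": 0}]'

```text
clock: 19.3
tool_pos: [0.5136, -0.1861, 0.0461]
tool_rot: [[0.103, 0.995, -0.0], [0.995, -0.103, -0.0], [-0.0, -0.0, -1.0]]
force: [-2.0, 0.3, -0.6]
finger_gap: 0.0382
finger_force: 9.5
```

Call:
play_rows --increments '[{"dx": 0,"dy": -0.4,"dz": 1.5,"twist": 0},{"dx": 0,"dy": -0.4,"dz": 1.5,"twist": 0},{"dx": 0,"dy": -0.4,"dz": 1.5,"twist": 0},{"dx": 0,"dy": 0,"dz": 0,"twist": 0}]'

```text
clock: 19.7
tool_pos: [0.5126, -0.186, 0.0416]
tool_rot: [[0.103, 0.995, -0.0], [0.995, -0.103, 0.0], [-0.0, -0.0, -1.0]]
force: [-0.7, 0.1, -0.4]
finger_gap: 0.0386
finger_force: 9.2
```

Call:
play_rows --increments '[{"dx": 0,"dy": -0.3,"dz": 1,"twist": 0},{"dx": 0,"dy": -0.3,"dz": 1,"twist": 0},{"dx": 0,"dy": -0.3,"dz": 1,"twist": 0},{"dx": 0,"dy": 0,"dz": 0,"twist": 0}]'

```text
clock: 20.1
tool_pos: [0.5119, -0.1859, 0.0388]
tool_rot: [[0.103, 0.995, 0.0], [0.995, -0.103, -0.0], [-0.0, 0.0, -1.0]]
force: [0.0, -0.2, 0.5]
finger_gap: 0.0384
finger_force: 9.2
```

Call:
play_rows --increments '[{"dx": 0,"dy": -0.3,"dz": 1,"twist": 0},{"dx": 0,"dy": -0.3,"dz": 1,"twist": 0},{"dx": 0,"dy": 0,"dz": 0,"twist": 0}]'

```text
clock: 20.4
tool_pos: [0.5115, -0.1859, 0.0369]
tool_rot: [[0.103, 0.995, 0.001], [0.995, -0.103, -0.0], [-0.0, 0.001, -1.0]]
force: [0.9, -1.2, -0.2]
finger_gap: 0.0386
finger_force: 9.5
```

Call:
play_rows --increments '[{"dx": 0,"dy": 0,"dz": 1,"twist": 0},{"dx": 0,"dy": 0,"dz": 0,"twist": 0},{"dx": 0,"dy": 0,"dz": 0,"twist": 0}]'

```text
clock: 20.7
tool_pos: [0.5115, -0.186, 0.0367]
tool_rot: [[0.103, 0.995, 0.001], [0.995, -0.103, -0.0], [-0.0, 0.001, -1.0]]
force: [-0.6, -0.1, 6.0]
finger_gap: 0.0387
finger_force: 8.9
```

Call:
play_rows --increments '[{"dx": 0,"dy": 0,"dz": 1,"twist": 0},{"dx": 0,"dy": 0,"dz": 0,"twist": 0},{"dx": 0,"dy": 0,"dz": 0,"twist": 0}]'

```text
clock: 21.0
tool_pos: [0.5115, -0.1861, 0.0363]
tool_rot: [[0.103, 0.995, 0.001], [0.995, -0.103, -0.001], [-0.001, 0.001, -1.0]]
force: [-1.8, 1.2, 9.6]
finger_gap: 0.0382
finger_force: 9.3
```

The cover is down flat (9.6 N upward). I ease off and open slowly.

Call:
play_rows --increments '[{"dx": 0,"dy": 0,"dz": -1,"twist": 0},{"dx": 0,"dy": 0,"dz": -0.5,"twist": 0},{"dx": 0,"dy": 0,"dz": 0,"twist": 0}]'

```text
clock: 21.3
tool_pos: [0.5113, -0.1859, 0.0364]
tool_rot: [[0.103, 0.995, 0.0], [0.995, -0.103, -0.0], [-0.0, 0.0, -1.0]]
force: [0.1, 0.1, 2.6]
finger_gap: 0.0388
finger_force: 9.5
```

Call:
play_rows --increments '[{"dx": 0,"dy": 0,"dz": 0,"twist": 0},{"dx": 0,"dy": 0,"dz": 0,"twist": 0},{"dx": 0,"dy": 0,"dz": 0,"twist": 0}]' --claw 43

```text
clock: 21.6
tool_pos: [0.5106, -0.1855, 0.0358]
tool_rot: [[0.103, 0.995, -0.001], [0.995, -0.103, 0.001], [0.001, -0.001, -1.0]]
force: [1.1, 0.2, -0.4]
finger_gap: 0.0431
finger_force: 4.8
```

Call:
play_rows --increments '[{"dx": 0,"dy": 0,"dz": 0,"twist": 0},{"dx": 0,"dy": 0,"dz": 0,"twist": 0},{"dx": 0,"dy": 0,"dz": 0,"twist": 0},{"dx": 0,"dy": 0,"dz": 0,"twist": 0},{"dx": 0,"dy": 0,"dz": 0,"twist": 0}]' --claw 56

```text
clock: 22.1
tool_pos: [0.5112, -0.1858, 0.0364]
tool_rot: [[0.103, 0.995, 0.0], [0.995, -0.103, -0.0], [-0.0, 0.0, -1.0]]
force: [-1.5, -0.6, -0.6]
finger_gap: 0.0561
finger_force: 0.0
```

Call:
play_rows --increments '[{"dx": 0,"dy": 0,"dz": -3,"twist": 0},{"dx": 0,"dy": 0,"dz": -8,"twist": 0},{"dx": 0,"dy": 0,"dz": -15,"twist": 0},{"dx": 0,"dy": 0,"dz": -20,"twist": 0},{"dx": 0,"dy": 0,"dz": -20,"twist": 0},{"dx": 0,"dy": 0,"dz": -20,"twist": 0},{"dx": 0,"dy": 0,"dz": -20,"twist": 0},{"dx": 0,"dy": 0,"dz": -15,"twist": 0},{"dx": 0,"dy": 0,"dz": -5,"twist": 0},{"dx": 0,"dy": 0,"dz": 0,"twist": 0},{"dx": 0,"dy": 0,"dz": 0,"twist": 0}]'

```text
clock: 23.2
tool_pos: [0.5107, -0.1856, 0.1618]
tool_rot: [[0.103, 0.995, -0.001], [0.995, -0.103, 0.0], [0.0, -0.001, -1.0]]
force: [-0.6, 0.4, -0.3]
finger_gap: 0.0564
finger_force: 0.0
```

```bash
python3 - <<'E'
from cell import ctrl
import numpy as np,cv2
p=ctrl.capture("scene");s=ctrl.read_state();print(s["finger_force"],np.round(s["force"],1),s["tool_pos"])
cv2.imwrite("pics/scene8.png",cv2.resize(p["img"][130:330,140:400,::-1],None,fx=3,fy=3,interpolation=cv2.INTER_CUBIC))
E
```

```text
0.0 [-0.2  0.3 -0.7] [ 0.5104113  -0.18547341  0.1613841 ]
```

View pics/scene8.png

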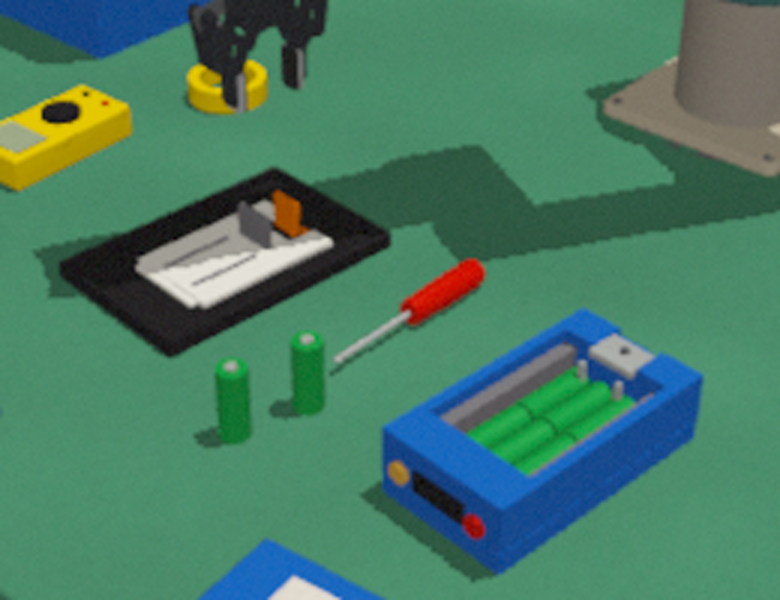

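The cover lies flat in the tray with the tab up, the box is open, and nothing else has moved.

```bash
python3 -c "
from cell import ctrl
print(ctrl.close_job())"
```

```text
the job is handed in; nothing more can be done
None
```

The cover is off the box and lying flat in the tray, tab up and released, and the job is handed in at about 23 s; however, the finger force read 20.3 N for a moment against the tab's hard stop, just over the 20 N limit, before I backed off, and lifting briefly took about 12 N until I shifted the grip. The tab still sprang back afterwards.

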